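Bring the red wall plugs to the hatch and hold the dust flap open

ROBOT

A 6-joint arm with a two-finger parallel gripper is mounted at the origin on the work surface; the furniture and walls round the work are solid. World frame = base frame: x ahead of the robot, y to its left, z up, the work surface at z = 0. Lengths are in m, angles in rad, forces in N, time in s.
With the tool pointing down it reaches from about 0.25 to 0.725 m from the base axis. Payload 4 kg.
Tool frame: the origin (TCP) lies midway between the tips of the shut fingers; the grasp point (between the pads) lies 19 mm behind it; z points along the fingers, y is the line along which they close (so a half turn about z gives the same grasp; the last joint's range is limited). The gripper opens to 85 mm and grips with 20 to 120 N. Pads are 22 mm wide; open, the fingers measure 114 mm over their backs; the gripper's body (76 mm by 85 mm) begins 54 mm behind the grasp point. The pads swing forward as they close: fully open they stand 13 mm farther back than shut.
Start: joints at [1.245, 0.241, 0.005, 1.335, 0, 1.571], TCP at [0.16, 0.474, 0.231] pointing down, gripper open.
Joint ranges: [-2.72, 2.72], [-1.05, 1.87], [-1.09, 1.28], [-1.99, 2.15], [-1.42, 1.44], [-3.14, 3.14]. Speed limits (rad/s): [2.79, 2.79, 3.14, 3.14, 3.14, 3.14].

INTERFACE

Orientations are given as a unit quaternion [x, y, z, w].
In Python, from workcell import bot, camera, job_done gives the robot as it stands.
- The arm moves only by the tool carry_out, never from a script. Its argument "plan" is a list of rows, each an object of numbers: "dx", "dy", "dz": the shift along the tool's x, y, z in mm; "twist": the turn about the tool's z in degrees; "fingers": the closure, from -1 (fully open) to 1 (shut). In form: [{"dx": .., "dy": .., "dz": .., "twist": .., "fingers": ..}, ...]. A call has exactly 5 rows; each row is the pose to reach, as a shift and turn from the pose commanded when the call began, along the tool's axes at that moment; what a row does not reach only later rows make up. A row lasts 1/12 s, in which the tool goes at most 41.7 mm and 7.16 degrees, less where a joint would pass 70% of its speed; a pose out of reach is approached as far as the arm can. A call with a gripper value outside its range is refused whole. The fingers move at their own pace and stop on an object; the grip force is fixed at half the most. Time passes only in rows, so rows that repeat a pose let the fingers close, or fill a call up. It gives the time, the measured TCP pose, the force, the opening and the grip force at its end, in the units of the state.
- bot.get_obs(): the state, without advancing time (a new reading comes with each control period).
- camera(name): name is "scene" or "top" or "wrist"; returns a dict with "image" (400x640x3 uint8, red, green, blue), "intrinsics" (3x3 intrinsics, pixels), "eye" and "attitude" of the camera in the world. Camera axes: x right, y down, z forward; pixel columns grow to the right and rows downward; lengths in m; the calibration is good to about 2 mm. A picture is of the moment at which its call begins. There is no depth.
- job_done(): hands the job in; it is judged then, once.
The state is a dict: "clock": time; "joint_pos": joint angles; "joint_vel": joint speeds; "tau": joint torques, N m; "eef_pos": TCP position; "tool_rot": TCP orientation; "ft_force": force on the tool from outside, world axes, zero at the start; "ft_torque": the same for the moment, N m; "grip_width": finger opening in m; "grasp_force": force on a finger pad.
Only numpy, scipy, OpenCV 4.12 (cv2) and the standard library are available. Lean on these libraries where they do the work, as an engineer would, in place of code of your own. Each camera call takes 0.05 s, during which the arm holds its last target. There are 200 camera calls.

TASK

Turn the wing grip on top of the parts drum until the compartment with the red wall plugs has clicked into place under the clear dust flap, with the flap still shut. Then lift the sprung flap by its black handle to about 60 degrees from shut and hold it there, steady, so that I can reach in with both hands: finish while still holding it, do not let go. Leave everything else on the table where it is.

Things in the scene. Friction and masses are not known exactly. Their poses are not given: they have to be found in the camera images.
- parts_drum: green round sheet-steel parts drum standing fixed on the table, 232 mm across at its foot, its clear cover 85 mm above the table; origin at the centre of its underside, on the vertical axis of the carousel; its -x axis points to the side where the flap's handle is, z up
- carousel (a joint): angle of the carousel in rad, counter-clockwise seen from above, endless; five compartments 1.257 rad apart, each held by a spring roller (turning takes up to 0.2 N m; let go, it settles into the nearest place unless about midway). At 0, 6.283 or -6.283 the red plugs are under the flap; counter-clockwise from them lie brass screws, wooden dowels, black screws, steel bolts
- knob_grip (a point): centre of the black wing grip that turns the carousel, above the middle of the cover: a bar 64 mm long, 14 mm wide, 28 mm high, its top 14 mm above this point and 133 mm above the table; the bar runs along this point's x axis; the point's -x axis and the red dot on that end point over the red plugs; 18 mm of free height between the bar and the cover
- flap (a joint): opening of the clear, faintly blue dust flap (96 mm wide) in rad: 0 shut (lying level), 1.047 is 60 degrees, stop at 1.6; springs push it shut with 2 to 4 N at the handle, so it falls shut when let go
- flap_handle (a point): middle of the flap's round black handle bar, 13 mm thick and 64 mm long, parallel to the hinge; 118 mm out from the hinge axis and 6 mm above the flap's plane; with the flap shut it lies 94.5 mm above the table, level, 154 mm from the drum's axis, with a free gap of 29 mm between bar and flap; moves with the flap
- flap_hinge (a point): middle of the flap's hinge axis, on the drum's cover, 88.5 mm above the table and 36 mm from the drum's axis towards the handle; the axis runs along this point's y axis; opening lifts the handle up and then towards the drum's axis
- mug: white enamel mug, 81 mm across, 82 mm high, origin under its middle; not to be moved
- tape_measure: yellow tape measure, 37x84x64 mm, origin under its middle; not to be moved
- screwdriver_1: screwdriver with red handle, 210 mm long, 30 mm thick, origin under its middle; not to be moved
- carpenter_pencil: red flat pencil, 188 mm long, 8 mm thick, origin under its middle; not to be moved
- folding_rule: yellow folded rule, 239 mm long, 31x16 mm, origin under its middle; not to be moved
- bolt_tin: round grey tin with bolts in it, 69 mm across, 76 mm high, origin under its middle; not to be moved
- screw_box_2: small brown carton, 62x102x50 mm, origin under its middle; not to be moved
- offcut_3: block of wood, 50x75x50 mm, origin under its middle; not to be moved

How it is judged:
By the outcome, as a careful person would: the job done as asked, in the order asked, and still so for the second after the job is handed in, while the arm keeps its last pose, push and grip.
It also fails if it takes over 72 s, if anything falls off the work surface, if the arm or the gripper's body presses on something with over 40 N, if the wrist force passes 120 N, or if a joint passes its speed limit or range.

## Working session

There is one attempt and no reset: what is moved stays moved. The work goes in short steps, Python scripts to look and compute and a tool call to move; the robot and the scene stay as the last step left them, time stands still between calls to the robot, and variables do not carry over. Pictures are saved under pics/ and viewed, at most 10 in all, crops included, and the job is handed in when it is done.

Besides the shell and the picture viewer there is one more tool, called after "Request:" in YAML: its name, and indented under it one key for each argument. carry_out: Moves the arm, as the interface text tells. Its arguments: {"type":"object","properties":{"plan":{"type":"array","items":{"type":"object","properties":{"dx":{"type":"number"},"dy":{"type":"number"},"dz":{"type":"number"},"twist":{"type":"number"},"fingers":{"type":"number"}}}}},"required":["plan"]}

```bash
mkdir -p pics; python3 - <<'E'
from workcell import bot,camera
import cv2,numpy as np
np.set_printoptions(precision=4,suppress=True)
for n in("scene","top"):
    c=camera(n);cv2.imwrite(f"pics/{n}1.png",c["image"][:,:,::-1]);print(n,c["intrinsics"],c["eye"],c["attitude"])
o=bot.get_obs();print(o)
E
```

```text
scene [[375.1923   0.     319.987 ]
 [  0.     375.1923 202.9372]
 [  0.       0.       1.    ]] [-0.0312  0.6846  1.1663] [-0.2761  0.9037 -0.3112  0.101 ]
top [[369.954    0.     320.4949]
 [  0.     369.954  198.3003]
 [  0.       0.       1.    ]] [0.2384 0.0059 1.1476] [-0.6996  0.7084 -0.0648  0.0676]
{'clock': 0.1, 'joint_pos': array([1.245 , 0.2413, 0.0038, 1.3352, 0.    , 1.5708]), 'joint_vel': array([-0.0001, -0.0016,  0.0032,  0.0003,  0.0014, -0.0002]), 'tau': array([  0.    , -37.3138,  25.301 ,   0.0108,  -0.    ,   0.    ]), 'eef_pos': array([0.1599, 0.4732, 0.2305]), 'tool_rot': array([ 0.1622,  0.9868, -0.0009, -0.0002]), 'ft_force': array([-0.3442,  0.1513, -0.5336]), 'ft_torque': array([ 0.0062, -0.0127, -0.0086]), 'grasp_force': 0.0, 'grip_width': 0.08523021733624488}
```

View pics/top1.png

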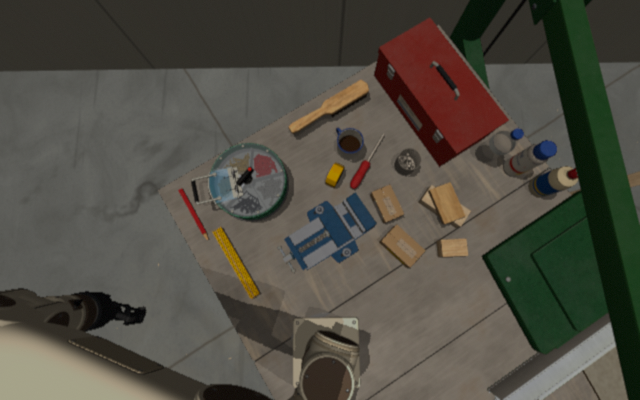

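View pics/scene1.png

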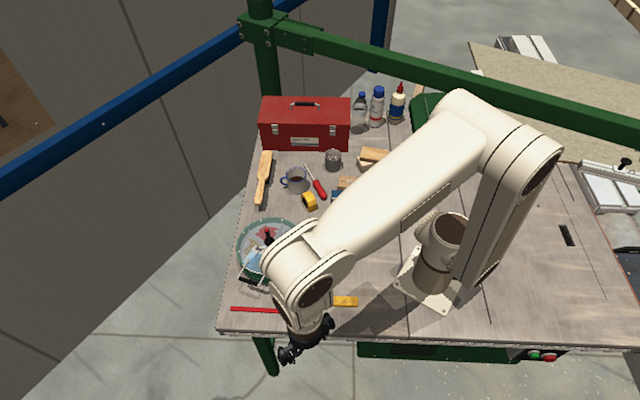

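The top view shows the drum near (250,182), the handle to its left near (205,190) and the wing grip near (243,177). The red plugs are at about (265,163). I'll zoom in.

```bash
cat > h.py <<'E'
import numpy as np,cv2
from scipy.spatial.transform import Rotation as R
from workcell import bot,camera
np.set_printoptions(precision=4,suppress=True)
def ray(c,u,v,z):
    d=R.from_quat(c["attitude"]).apply(np.linalg.inv(c["intrinsics"])@[u,v,1]);e=np.array(c["eye"])
    return e+d*(z-e[2])/d[2]
def proj(c,p):
    q=c["intrinsics"]@R.from_quat(c["attitude"]).inv().apply(np.array(p)-c["eye"]);return q[:2]/q[2]
E
python3 - <<'E'
from h import *
c=camera("top");im=c["image"][:,:,::-1]
for p in((250,182,.085),(243,177,.133),(328,370,0)):print(ray(c,*p))
cv2.imwrite("pics/t2.png",cv2.resize(im[135:230,180:300],None,fx=6,fy=6,interpolation=cv2.INTER_CUBIC))
E
```

```text
[0.4918 0.2164 0.085 ]
[0.4951 0.2271 0.133 ]
[-0.0511 -0.0065  0.    ]
```

View pics/t2.png

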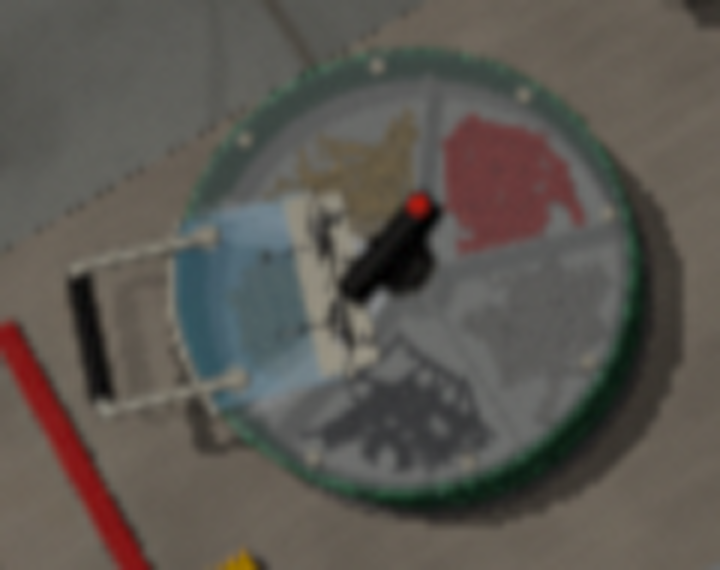

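Counter-clockwise from upper right I see red, brass, dowels (under the flap), black and steel. So the carousel has to turn about +2.51 rad (144°) counter-clockwise. Next I'll measure the bar and handle by mask.

```bash
python3 - <<'E'
from h import *
c=camera("top");im=c["image"].astype(int)
m=(im.max(2)<45).astype(np.uint8)
red=((im[:,:,0]>140)&(im[:,:,1]<60)&(im[:,:,2]<60)).astype(np.uint8)
def comp(m,x0,x1,y0,y1,z,nm):
    s=np.zeros_like(m);s[y0:y1,x0:x1]=m[y0:y1,x0:x1]
    n,l,st,ce=cv2.connectedComponentsWithStats(s)
    for i in range(1,n):
        if st[i,4]>4:
            v,u=np.nonzero(l==i);P=np.array([ray(c,a,b,z)[:2] for a,b in zip(u,v)])
            r=cv2.minAreaRect((P*1000).astype(np.float32));print(nm,st[i],ce[i],P.mean(0),r)
comp(m,185,202,175,210,.098,"handle")
comp(m,235,256,163,190,.133,"bar")
comp(red,243,256,163,175,.133,"dot")
for uv in((193.5,182),(197,202),(249.7,169),(238.7,182.5)):print(uv,ray(c,*uv,.1),ray(c,*uv,.133))
g=((im[:,:,1]>im[:,:,0]+15)).astype(np.uint8);g[:, :205]=0;g[:135]=0;g[232:]=0;g[:,296:]=0
v,u=np.nonzero(g);print(len(u),cv2.minEnclosingCircle((1000*np.array([ray(c,a,b,.04)[:2] for a,b in zip(u,v)])).astype(np.float32)))
E
```

```text
handle [192 181   7  20  64] [194.625  190.7031] [0.4649 0.3742] ((464.85247802734375, 374.4991455078125), (59.15727996826172, 9.033416748046875), 13.825252532958984)
bar [237 169  16  16 137] [245.1971 177.7372] [0.4929 0.2208] ((492.9759216308594, 217.65451049804688), (28.938430786132812, 57.75847625732422), 46.28936767578125)
(193.5, 182) [0.4903 0.3782 0.1   ] [0.4824 0.3664 0.133 ]
(197, 202) [0.431 0.365 0.1  ] [0.4249 0.3536 0.133 ]
(249.7, 169) [0.5273 0.2153 0.1   ] [0.5182 0.2087 0.133 ]
(238.7, 182.5) [0.4871 0.2463 0.1   ] [0.4793 0.2388 0.133 ]
841 ((507.530517578125, 231.14300537109375), 122.4139404296875)
```

```bash
cat >> h.py <<'E'
def go(p,ydeg):
    "shift (mm) and twist (deg) in tool axes from now to TCP p with tool y at world angle ydeg"
    o=bot.get_obs();r=R.from_quat(o["tool_rot"]);M=r.as_matrix()
    d=M.T@(np.array(p)-o["eef_pos"])*1000
    yn=np.degrees(np.arctan2(M[1,1],M[0,1]));t=-((ydeg-yn+180)%360-180)
    print("xyz",d,"twist",t,"ynow",yn,"j",o["joint_pos"],"F",o["ft_force"],o["clock"])
E
python3 -c "
from h import *
go([.499,.224,.22],49.5)"
```

```text
xyz [-401.0483 -127.6656   10.8962] twist 21.83297670833167 ynow 71.33297670833166 j [ 1.245   0.2411  0.0042  1.3352 -0.      1.5708] F [-0.2841  0.4716 -0.3064] 0.2
```

Request:
carry_out:
  plan:
    - {"dx": -38,"dy": -12,"dz": 0,"twist": 2,"fingers": -1}
    - {"dx": -76,"dy": -24,"dz": 0,"twist": 4,"fingers": -1}
    - {"dx": -114,"dy": -36,"dz": 0,"twist": 6,"fingers": -1}
    - {"dx": -152,"dy": -48,"dz": 0,"twist": 8,"fingers": -1}
    - {"dx": -190,"dy": -60,"dz": 0,"twist": 10,"fingers": -1}

```text
clock: 0.62
eef_pos: [0.3218, 0.3548, 0.2312]
tool_rot: [0.248, 0.969, -0.0, -0.0]
ft_force: [0.5, -0.4, -0.3]
grip_width: 0.0852
grasp_force: 0.0
```

```bash
python3 -c "
from h import *
go([.499,.224,.22],49.5)"
```

```text
xyz [-218.2179  -29.548    11.1964] twist 11.781638906900014 ynow 61.28163890690002 j [ 0.8341  0.1992 -0.0484  1.3234 -0.      1.3353] F [ 0.5436 -0.3673 -0.3401] 0.6167
```

Request:
carry_out:
  plan:
    - {"dx": -40,"dy": -6,"dz": 0,"twist": 3,"fingers": -1}
    - {"dx": -80,"dy": -12,"dz": 0,"twist": 6,"fingers": -1}
    - {"dx": -120,"dy": -18,"dz": 0,"twist": 9,"fingers": -1}
    - {"dx": -160,"dy": -24,"dz": 0,"twist": 11.8,"fingers": -1}
    - {"dx": -195,"dy": -27,"dz": 0,"twist": 11.8,"fingers": -1}

```text
clock: 1.03
eef_pos: [0.4805, 0.2366, 0.2312]
tool_rot: [0.347, 0.938, -0.0, 0.0]
ft_force: [-0.2, 1.6, 0.9]
grip_width: 0.0855
grasp_force: 0.0
```

```bash
python3 - <<'E'
from h import *
go([.499,.224,.22],49.5)
c=camera("wrist");print(c["eye"],c["attitude"]);cv2.imwrite("pics/w1.png",c["image"][:,:,::-1])
print(proj(c,[.499,.224,.133]),proj(c,[.463,.373,.0945]))
E
```

```text
xyz [-22.2558   2.4726  11.1937] twist -0.1374892943312318 ynow 49.362510705668775 j [ 0.4578  0.3117  0.1008  1.36   -0.0003  1.167 ] F [-0.1859  1.6211  0.8764] 1.0333
[0.419  0.2914 0.3743] [0.8968 0.4119 0.0668 0.1472]
[319.497  233.1806] [434.9908  65.8368]
```

View pics/w1.png

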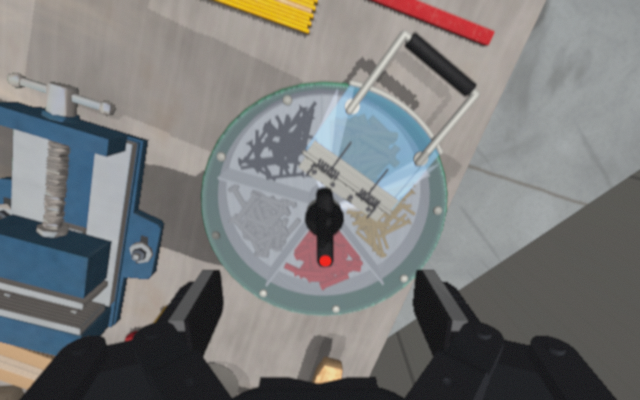

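The wrist view shows the bar from (324,188) to (326,268) with the red dot at (326,261). The handle bar runs from (411,39) to (472,89).

```bash
python3 - <<'E'
from h import *
c=camera("wrist");im=c["image"].astype(int)
go([.499,.224,.22],49.5)
a=ray(c,324,188,.133);b=ray(c,326,268,.133);print(a,b,(a+b)/2,np.linalg.norm(a-b))
m=(im.max(2)<45).astype(np.uint8);m[130:]=0;m[:,:400]=0;m[:,490:]=0
n,l,st,ce=cv2.connectedComponentsWithStats(m);i=1+np.argmax(st[1:,4]);v,u=np.nonzero(l==i)
P=np.array([ray(c,x,y,.098)[:2] for x,y in zip(u,v)]);print(st[i],P.mean(0),cv2.minAreaRect((P*1000).astype(np.float32)))
m=(im.max(2)<45).astype(np.uint8);m[275:]=0;m[:185]=0;m[:,:300]=0;m[:,350:]=0
for y in (192,196,200,240,245,250): print(y,np.nonzero(m[y])[0][[0,-1]])
r=((im[:,:,0]>150)&(im[:,:,1]<60));r[:250]=0;r[275:]=0;v,u=np.nonzero(r[:, 300:350]);print(u.mean()+300,v.mean(),ray(c,u.mean()+300,v.mean(),.133))
E
```

```text
xyz [-19.9095   1.9523  10.6091] twist -0.3595784440097418 ynow 49.14042155599025 j [ 0.4548  0.3143  0.1028  1.3588 -0.0014  1.168 ] F [-0.1391 -0.0392  0.2402] 1.1333
[0.4786 0.2473 0.133 ] [0.5311 0.2045 0.133 ] [0.5049 0.2259 0.133 ] 0.06776050076659226
[405  29  65  55 505] [0.464  0.3728] ((464.9004821777344, 373.4745788574219), (61.77276611328125, 5.477179050445557), 14.309686660766602)
192 [315 330]
196 [312 333]
200 [308 337]
240 [317 330]
245 [317 330]Traceback (most recent call last):
  File "<stdin>", line 9, in <module>
IndexError: index 0 is out of bounds for axis 0 with size 0
```

```bash
python3 -c "
from h import *
go([.5015,.2245,.103],49.7)"
```

```text
xyz [-21.2971   3.9766 127.6112] twist -0.5595784440097589 ynow 49.14042155599025 j [ 0.4548  0.3143  0.1028  1.3588 -0.0014  1.168 ] F [-0.1391 -0.0392  0.2402] 1.1333
```

Request:
carry_out:
  plan:
    - {"dx": -21,"dy": 4,"dz": 30,"twist": -0.5,"fingers": -1}
    - {"dx": -21,"dy": 4,"dz": 65,"twist": -0.5,"fingers": -1}
    - {"dx": -21,"dy": 4,"dz": 95,"twist": -0.5,"fingers": -0.6}
    - {"dx": -21,"dy": 4,"dz": 115,"twist": -0.5,"fingers": -0.4}
    - {"dx": -21,"dy": 4,"dz": 127,"twist": -0.5,"fingers": -0.2}

```text
clock: 1.55
eef_pos: [0.4949, 0.2276, 0.1008]
tool_rot: [0.342, 0.94, -0.002, -0.002]
ft_force: [-1.1, -0.4, -0.1]
grip_width: 0.0525
grasp_force: 0.0
```

```bash
python3 - <<'E'
from h import *
go([.5015,.2245,.103],49.7)
c=camera("wrist");cv2.imwrite("pics/w2.png",c["image"][:,:,::-1])
print(bot.get_obs()["grip_width"])
E
```

```text
xyz [-7.046   1.8719 -2.2366] twist 0.3540788009159428 ynow 50.05407880091593 j [ 0.4309  0.4222 -0.0904  1.0642  0.0003  1.1281] F [-1.08   -0.4032 -0.074 ] 1.55
0.05135502108463346
```

View pics/w2.png

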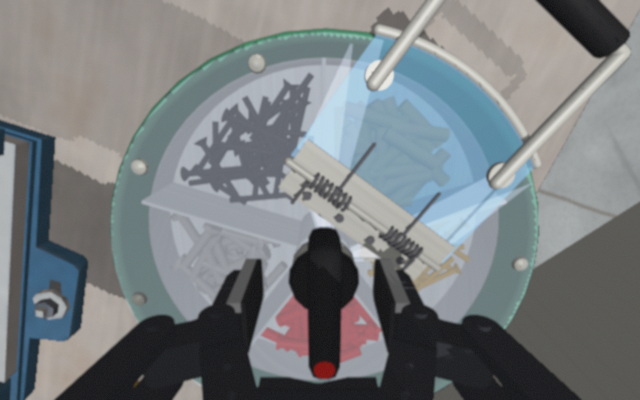

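The pads are centred at about column 318.5 and the bar at column 324. I'll nudge +2 mm in y, then close.

Request:
carry_out:
  plan:
    - {"dx": -5,"dy": 2,"dz": -2,"twist": 0.3,"fingers": -0.1}
    - {"dx": -5,"dy": 2,"dz": -2,"twist": 0.3,"fingers": 0.3}
    - {"dx": -5,"dy": 2,"dz": -2,"twist": 0.3,"fingers": 0.6}
    - {"dx": -5,"dy": 2,"dz": -2,"twist": 0.3,"fingers": 1}
    - {"dx": -5,"dy": 2,"dz": -2,"twist": 0.3,"fingers": 1}

```text
clock: 2.02
eef_pos: [0.5021, 0.2252, 0.1081]
tool_rot: [0.344, 0.939, -0.001, 0.001]
ft_force: [-4.4, -4.5, 5.9]
grip_width: 0.0127
grasp_force: 61.9
```

Request:
carry_out:
  plan:
    - {"fingers": 1}
    - {"fingers": 1}
    - {"fingers": 1}
    - {"fingers": 1}
    - {"fingers": 1}

```text
$.plan[0]: bad value
```

```bash
python3 -c "
from h import *
go([.5015,.2245,.103],49.7);print(bot.get_obs()['ft_torque'])"
```

```text
xyz [ 0.0522 -0.9202  5.1152] twist 0.003147348001732553 ynow 49.70314734800175 j [ 0.4229  0.4217 -0.0701  1.08   -0.0024  1.1262] F [-4.4134 -4.4795  5.9234] 2.0167
[-1.0628  0.778   0.0208]
```

Request:
carry_out:
  plan:
    - {"dx": 0,"dy": -1,"dz": 0,"twist": -3,"fingers": 1}
    - {"dx": 0,"dy": -1,"dz": 0,"twist": -9,"fingers": 1}
    - {"dx": 0,"dy": -1,"dz": 0,"twist": -15,"fingers": 1}
    - {"dx": 0,"dy": -1,"dz": 0,"twist": -21,"fingers": 1}
    - {"dx": 0,"dy": -1,"dz": 0,"twist": -27,"fingers": 1}

```text
clock: 2.43
eef_pos: [0.5025, 0.226, 0.1081]
tool_rot: [0.113, 0.994, 0.0, 0.001]
ft_force: [-1.3, -1.0, 1.9]
grip_width: 0.0129
grasp_force: 61.3
```

Request:
carry_out:
  plan:
    - {"dx": 0,"dy": 0,"dz": 0,"twist": -6,"fingers": 1}
    - {"dx": 0,"dy": 0,"dz": 0,"twist": -12,"fingers": 1}
    - {"dx": 0,"dy": 0,"dz": 0,"twist": -18,"fingers": 1}
    - {"dx": 0,"dy": 0,"dz": 0,"twist": -24,"fingers": 1}
    - {"dx": 0,"dy": 0,"dz": 0,"twist": -30,"fingers": 1}

```text
clock: 2.85
eef_pos: [0.5025, 0.2269, 0.1081]
tool_rot: [-0.148, 0.989, 0.001, 0.001]
ft_force: [-2.1, 2.2, 1.5]
grip_width: 0.013
grasp_force: 61.3
```

Request:
carry_out:
  plan:
    - {"dx": 0,"dy": 0,"dz": 0,"twist": -6,"fingers": 1}
    - {"dx": 0,"dy": 0,"dz": 0,"twist": -12,"fingers": 1}
    - {"dx": 0,"dy": 0,"dz": 0,"twist": -18,"fingers": 1}
    - {"dx": 0,"dy": 0,"dz": 0,"twist": -24,"fingers": 1}
    - {"dx": 0,"dy": 0,"dz": 0,"twist": -30,"fingers": 1}

```text
clock: 3.27
eef_pos: [0.502, 0.2277, 0.1081]
tool_rot: [-0.399, 0.917, 0.002, 0.001]
ft_force: [-3.5, 3.9, 2.2]
grip_width: 0.0128
grasp_force: 61.3
```

Request:
carry_out:
  plan:
    - {"dx": 0,"dy": 0,"dz": 0,"twist": -6,"fingers": 1}
    - {"dx": 0,"dy": 0,"dz": 0,"twist": -12,"fingers": 1}
    - {"dx": 0,"dy": 0,"dz": 0,"twist": -18,"fingers": 1}
    - {"dx": 0,"dy": 0,"dz": 0,"twist": -24,"fingers": 1}
    - {"dx": 0,"dy": 0,"dz": 0,"twist": -30,"fingers": 1}

```text
clock: 3.68
eef_pos: [0.5012, 0.2281, 0.1081]
tool_rot: [-0.623, 0.782, 0.002, 0.001]
ft_force: [-5.4, 5.2, 3.1]
grip_width: 0.0132
grasp_force: 61.5
```

Request:
carry_out:
  plan:
    - {"dx": 0,"dy": 0,"dz": 0,"twist": -6,"fingers": 1}
    - {"dx": 0,"dy": 0,"dz": 0,"twist": -12,"fingers": 1}
    - {"dx": 0,"dy": 0,"dz": 0,"twist": -18,"fingers": 1}
    - {"dx": 0,"dy": 0,"dz": 0,"twist": -24,"fingers": 1}
    - {"dx": 0,"dy": 0,"dz": 0,"twist": -27,"fingers": 1}

```text
clock: 4.1
eef_pos: [0.5003, 0.2282, 0.1081]
tool_rot: [0.789, -0.615, -0.002, -0.001]
ft_force: [-7.6, 4.1, 5.2]
grip_width: 0.0128
grasp_force: 61.7
```

```bash
python3 -c "
from h import *
go([.5015,.2245,.103],193.9);print(bot.get_obs()['ft_torque'])"
```

```text
xyz [ 3.8608 -0.2728  5.0838] twist 0.20788538395345313 ynow -165.89211461604648 j [ 0.4249  0.4201 -0.0726  1.0779  0.0053 -1.3921] F [-7.6396  4.0641  5.2054] 4.1
[ 0.8986  1.3463 -0.1565]
```

Request:
carry_out:
  plan:
    - {"dx": 0,"dy": 0,"dz": 0,"twist": 0,"fingers": 0.3}
    - {"dx": 0,"dy": 0,"dz": 0,"twist": 0,"fingers": 0}
    - {"dx": 0,"dy": 0,"dz": 0,"twist": 0,"fingers": -0.2}
    - {"dx": 0,"dy": 0,"dz": 0,"twist": 0,"fingers": -0.3}
    - {"dx": 0,"dy": 0,"dz": -10,"twist": 0,"fingers": -0.3}

```text
clock: 4.52
eef_pos: [0.501, 0.225, 0.115]
tool_rot: [0.786, -0.618, -0.001, 0.002]
ft_force: [-0.7, -0.4, -0.4]
grip_width: 0.0557
grasp_force: 0.0
```

Request:
carry_out:
  plan:
    - {"dx": 0,"dy": 0,"dz": -30,"twist": 0,"fingers": -0.3}
    - {"dx": 0,"dy": 0,"dz": -60,"twist": 0,"fingers": -0.3}
    - {"dx": 0,"dy": 0,"dz": -85,"twist": 7,"fingers": -0.3}
    - {"dx": 0,"dy": 0,"dz": -100,"twist": 14,"fingers": -0.3}
    - {"dx": 0,"dy": 0,"dz": -110,"twist": 21,"fingers": -0.3}

```text
clock: 4.93
eef_pos: [0.5033, 0.2261, 0.2301]
tool_rot: [-0.658, 0.753, -0.001, 0.002]
ft_force: [0.5, -0.1, 0.6]
grip_width: 0.0556
grasp_force: 0.0
```

```bash
python3 - <<'E'
from h import *
go([.464,.373,.16],103.9)
c=camera("top");cv2.imwrite("pics/t3.png",cv2.resize(c["image"][135:230,180:300,::-1],None,fx=5,fy=5,interpolation=cv2.INTER_CUBIC))
c=camera("wrist");cv2.imwrite("pics/w3.png",c["image"][:,:,::-1])
E
```

```text
xyz [-140.2033   58.8451   70.1588] twist 68.45025097876933 ynow 172.35025097876934 j [ 0.4222  0.3402  0.138   1.3634 -0.0001 -1.0151] F [ 0.4641 -0.0706  0.6066] 4.9333
```

View pics/w3.png

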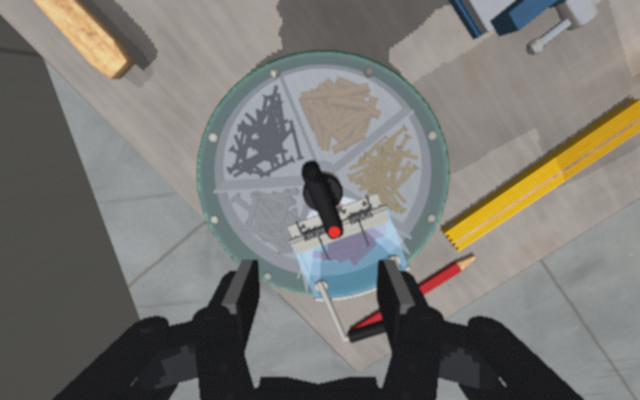

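The red plugs are under the flap, with the red dot at (334,232) pointing over them, and the flap is shut. Next I'll go above the handle.

Request:
carry_out:
  plan:
    - {"dx": -20,"dy": 8,"dz": 0,"twist": 7,"fingers": -0.1}
    - {"dx": -40,"dy": 16,"dz": 0,"twist": 14,"fingers": 0}
    - {"dx": -60,"dy": 25,"dz": 0,"twist": 21,"fingers": 0.1}
    - {"dx": -80,"dy": 33,"dz": 0,"twist": 28,"fingers": 0.15}
    - {"dx": -100,"dy": 42,"dz": 0,"twist": 35,"fingers": 0.2}

```text
clock: 5.45
eef_pos: [0.4725, 0.3307, 0.2254]
tool_rot: [-0.403, 0.915, -0.0, -0.001]
ft_force: [-0.2, -0.8, -0.1]
grip_width: 0.034
grasp_force: 0.0
```

```bash
python3 - <<'E'
from h import *
go([.464,.373,.16],103.9)
E
```

```text
xyz [-25.5839  34.7919  65.3775] twist 33.64974002914266 ynow 137.54974002914267 j [ 0.6108  0.3983  0.2108  1.3849 -0.0001 -0.2191] F [-0.1873 -0.8005 -0.107 ] 5.45
```

Request:
carry_out:
  plan:
    - {"dx": -5,"dy": 7,"dz": 0,"twist": 7,"fingers": 0.32}
    - {"dx": -10,"dy": 14,"dz": 10,"twist": 14,"fingers": 0.32}
    - {"dx": -15,"dy": 21,"dz": 20,"twist": 21,"fingers": 0.32}
    - {"dx": -20,"dy": 28,"dz": 30,"twist": 28,"fingers": 0.32}
    - {"dx": -25,"dy": 35,"dz": 40,"twist": 33.6,"fingers": 0.32}

```text
clock: 5.87
eef_pos: [0.4634, 0.3723, 0.1849]
tool_rot: [-0.122, 0.993, -0.0, -0.001]
ft_force: [0.2, 0.9, -0.1]
grip_width: 0.0291
grasp_force: 0.0
```

Request:
carry_out:
  plan:
    - {"dx": 0,"dy": 0,"dz": 10,"twist": 0,"fingers": 0.32}
    - {"dx": 0,"dy": 0,"dz": 15,"twist": 0,"fingers": 0.32}
    - {"dx": 0,"dy": 0,"dz": 20,"twist": 0,"fingers": 0.32}
    - {"dx": 0,"dy": 0,"dz": 25,"twist": 0,"fingers": 0.32}
    - {"dx": 0,"dy": 0,"dz": 25,"twist": 0,"fingers": 0.32}

```text
clock: 6.28
eef_pos: [0.4637, 0.3714, 0.1603]
tool_rot: [-0.123, 0.992, -0.001, -0.001]
ft_force: [0.8, -0.2, -0.4]
grip_width: 0.0288
grasp_force: 0.0
```

```bash
python3 - <<'E'
from h import *
go([.464,.373,.0755],103.9);print(bot.get_obs()["grip_width"])
c=camera("wrist");cv2.imwrite("pics/w4.png",c["image"][:,:,::-1])
for p in((.464,.373,.0945),(.434,.366,.0945),(.494,.38,.0945)):print(proj(c,p))
E
```

```text
xyz [-0.7943  1.5251 84.7767] twist 0.2724107248010341 ynow 104.17241072480105 j [ 0.6754  0.4647  0.1421  1.2499 -0.0001  0.4281] F [ 0.7888 -0.1579 -0.4165] 6.2833
0.028844844643119982
[318.6093 221.5197]
[319.4933 176.8193]
[317.799  262.4926]
```

View pics/w4.png

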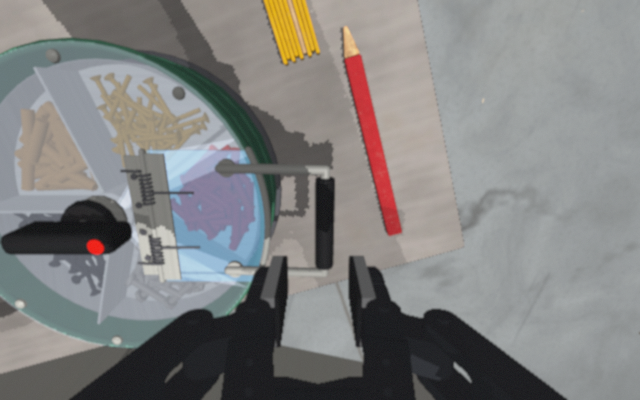

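The handle bar runs from (325,178) to (324,268), and the fingers' mid is at column 318, so the bar sits 3–4 mm out along +y. I'll shift dy +4 and descend.

Request:
carry_out:
  plan:
    - {"dx": 0,"dy": 4,"dz": 15,"twist": 0,"fingers": 0.32}
    - {"dx": 0,"dy": 4,"dz": 30,"twist": 0,"fingers": 0.32}
    - {"dx": 0,"dy": 4,"dz": 45,"twist": 0,"fingers": 0.32}
    - {"dx": 0,"dy": 4,"dz": 55,"twist": 0,"fingers": 0.32}
    - {"dx": 0,"dy": 4,"dz": 55,"twist": 0,"fingers": 0.32}

```text
clock: 6.75
eef_pos: [0.4619, 0.3751, 0.1043]
tool_rot: [-0.123, 0.992, -0.001, -0.002]
ft_force: [0.1, 0.6, -1.2]
grip_width: 0.029
grasp_force: 0.0
```

```bash
python3 - <<'E'
from h import *
go([.4645,.3757,.0755],103.9)
c=camera("wrist");cv2.imwrite("pics/w5.png",c["image"][:,:,::-1])
E
```

```text
xyz [-2.7485  0.045  28.8072] twist 0.2423214089538419 ynow 104.14232140895385 j [ 0.682   0.5088  0.0609  1.1267 -0.      0.4352] F [ 0.1257  0.5576 -1.155 ] 6.75
```

View pics/w5.png

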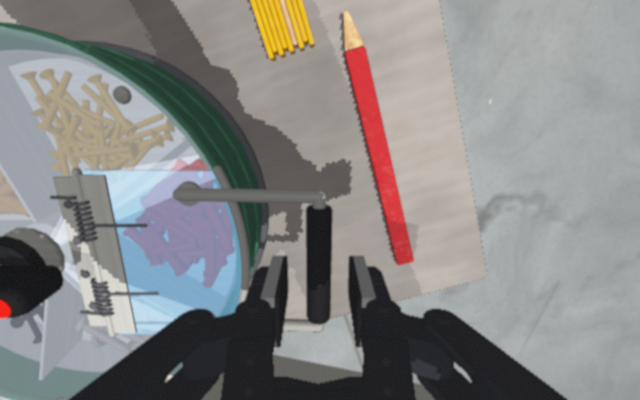

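The bar is now centred between the fingers, both at column 318. I'll descend and close.

Request:
carry_out:
  plan:
    - {"dx": -2,"dy": 0,"dz": 10,"twist": 0,"fingers": 0.32}
    - {"dx": -2,"dy": 0,"dz": 20,"twist": 0,"fingers": 0.32}
    - {"dx": -2,"dy": 0,"dz": 28,"twist": 0,"fingers": 0.32}
    - {"dx": -2,"dy": 0,"dz": 28,"twist": 0,"fingers": 0.6}
    - {"dx": -2,"dy": 0,"dz": 28,"twist": 0,"fingers": 1}

```text
clock: 7.22
eef_pos: [0.464, 0.3759, 0.0772]
tool_rot: [-0.123, 0.992, -0.001, -0.001]
ft_force: [-1.1, -1.1, -3.2]
grip_width: 0.0111
grasp_force: 58.4
```

Request:
carry_out:
  plan:
    - {"dx": 0,"dy": 0,"dz": 0,"twist": 0,"fingers": 1}
    - {"dx": 0,"dy": 0,"dz": 0,"twist": 0,"fingers": 1}
    - {"dx": 0,"dy": 0,"dz": 0,"twist": 0,"fingers": 1}
    - {"dx": 0,"dy": 0,"dz": 0,"twist": 0,"fingers": 1}
    - {"dx": 0,"dy": 0,"dz": 0,"twist": 0,"fingers": 1}

```text
clock: 7.63
eef_pos: [0.4641, 0.3759, 0.0779]
tool_rot: [-0.123, 0.992, -0.001, -0.001]
ft_force: [-2.9, -3.7, -4.1]
grip_width: 0.0108
grasp_force: 58.4
```

```bash
python3 - <<'E'
from h import *
go([.4645,.3757,.0755],103.9)
H=np.array([118,6])
t0=np.arctan2(6,118);r=np.hypot(118,6)
for a in range(0,61,5):
    t=np.radians(a)+t0;print(a,"dy %.1f dz %.1f"%(r*np.cos(t)-118,-(r*np.sin(t)-6)))
E
```

```text
xyz [-0.3846 -0.3158  2.3569] twist 0.22877277449438793 ynow 104.1287727744944 j [ 0.6809  0.5354  0.0308  1.0686 -0.0001  0.4343] F [-2.8539 -3.7012 -4.1183] 7.6333
0 dy 0.0 dz -0.0
5 dy -1.0 dz -10.3
10 dy -2.8 dz -20.4
15 dy -5.6 dz -30.3
20 dy -9.2 dz -40.0
25 dy -13.6 dz -49.3
30 dy -18.8 dz -58.2
35 dy -24.8 dz -66.6
40 dy -31.5 dz -74.4
45 dy -38.8 dz -81.7
50 dy -46.7 dz -88.2
55 dy -55.2 dz -94.1
60 dy -64.2 dz -99.2
```

Request:
carry_out:
  plan:
    - {"dx": 0,"dy": 0,"dz": -5,"twist": 0,"fingers": 1}
    - {"dx": 0,"dy": -1,"dz": -10.3,"twist": 0,"fingers": 1}
    - {"dx": 0,"dy": -1.8,"dz": -15.4,"twist": 0,"fingers": 1}
    - {"dx": 0,"dy": -2.8,"dz": -20.4,"twist": 0,"fingers": 1}
    - {"dx": 0,"dy": -2.8,"dz": -20.4,"twist": 0,"fingers": 1}

```text
clock: 8.05
eef_pos: [0.4648, 0.373, 0.0997]
tool_rot: [-0.123, 0.992, -0.001, -0.001]
ft_force: [-4.7, -5.4, -3.1]
grip_width: 0.0108
grasp_force: 58.5
```

Forces are modest, so I'll continue along the arc to 35° and then 60°.

Request:
carry_out:
  plan:
    - {"dx": 0,"dy": -2.8,"dz": -10,"twist": 0,"fingers": 1}
    - {"dx": 0,"dy": -6.4,"dz": -19.6,"twist": 0,"fingers": 1}
    - {"dx": 0,"dy": -10.8,"dz": -29,"twist": 0,"fingers": 1}
    - {"dx": 0,"dy": -16,"dz": -38,"twist": 0,"fingers": 1}
    - {"dx": 0,"dy": -22,"dz": -46.2,"twist": 0,"fingers": 1}

```text
clock: 8.47
eef_pos: [0.4698, 0.3528, 0.1461]
tool_rot: [-0.123, 0.992, 0.001, -0.001]
ft_force: [-5.2, -0.8, -5.7]
grip_width: 0.0107
grasp_force: 58.3
```

Request:
carry_out:
  plan:
    - {"dx": 0,"dy": -6.7,"dz": -7.8,"twist": 0,"fingers": 1}
    - {"dx": 0,"dy": -14,"dz": -15,"twist": 0,"fingers": 1}
    - {"dx": 0,"dy": -22,"dz": -21.6,"twist": 0,"fingers": 1}
    - {"dx": 0,"dy": -30.4,"dz": -27.5,"twist": 0,"fingers": 1}
    - {"dx": 0,"dy": -39.4,"dz": -32.6,"twist": 0,"fingers": 1}

```text
clock: 8.88
eef_pos: [0.4787, 0.3171, 0.1803]
tool_rot: [-0.124, 0.992, 0.004, -0.001]
ft_force: [-9.5, 4.6, -3.1]
grip_width: 0.0107
grasp_force: 58.3
```

Request:
carry_out:
  plan:
    - {"dx": 0,"dy": 0,"dz": 0,"twist": 0,"fingers": 1}
    - {"dx": 0,"dy": 0,"dz": 0,"twist": 0,"fingers": 1}
    - {"dx": 0,"dy": 0,"dz": 0,"twist": 0,"fingers": 1}
    - {"dx": 0,"dy": 0,"dz": 0,"twist": 0,"fingers": 1}
    - {"dx": 0,"dy": 0,"dz": 0,"twist": 0,"fingers": 1}

```text
clock: 9.3
eef_pos: [0.4789, 0.3166, 0.1809]
tool_rot: [-0.124, 0.992, 0.003, -0.0]
ft_force: [-10.2, 1.5, 2.0]
grip_width: 0.0109
grasp_force: 58.6
```

```bash
python3 - <<'E'
from h import *
go([.4645,.3757,.0755],103.9)
o=bot.get_obs();p=o["eef_pos"];a=np.array([.5015,.2262]);u=np.array([np.cos(np.radians(104)),np.sin(np.radians(104))])
# angle from the rise and inward travel of the gripped bar, relative to the shut grasp pose
q=np.array([.4641,.3759,.0779]);d=(p-q)*1000
print("bar moved radial %.1f up %.1f"%(d[:2]@u,d[2]),np.degrees(np.arctan2(6+d[2],118+d[:2]@u)-np.arctan2(6,118)),o["grip_width"],o["grasp_force"],np.abs(o["joint_vel"]).max())
c=camera("wrist")["image"];t=camera("top")["image"]
cv2.imwrite("pics/f.png",np.hstack([cv2.resize(c,(480,300)),cv2.resize(t[120:240,180:300],(300,300))])[:,:,::-1])
E
```

```text
xyz [ -0.5597  60.197  105.7354] twist 0.3599511608465491 ynow 104.25995116084657 j [0.5812 0.41   0.1118 1.2702 0.0055 0.3323] F [-10.2426   1.4647   2.0496] 9.3
bar moved radial -61.1 up 103.0 59.52757423325627 0.010855350888120941 58.60123693943024 0.00134552216578868
```

View pics/f.png

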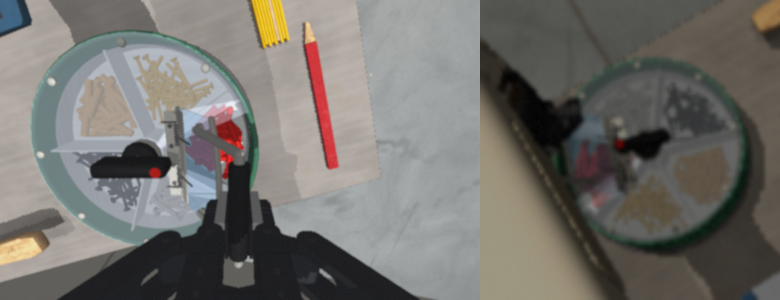

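The plugs are under the raised flap and the bar is in the pads. The kinematics give about 59.5°. I'll check this by casting a ray through the bar's free end.

```bash
python3 - <<'E'
from h import *
c=camera("wrist");cv2.imwrite("pics/w6.png",cv2.resize(c["image"][130:330,210:410,::-1],None,fx=3,fy=3,interpolation=cv2.INTER_CUBIC))
th=np.radians(104);u=np.array([np.cos(th),np.sin(th),0]);w=np.array([-u[1],u[0],0]);a=np.array([.5015,.2262,0])
for s in(-1,1):
  for ang in(54,57,60,63,66):
    t=np.radians(ang)+np.arctan2(6,118);r=.1181
    P=a+u*(.036+r*np.cos(t))+w*.032*s+[0,0,.0885+r*np.sin(t)];uv=proj(c,P);print(s,ang,uv,(uv-[210,130])*3)
E
```

```text
-1 54 [330.2773 333.5888] [360.8318 610.7664]
-1 57 [319.7337 338.1404] [329.201  624.4213]
-1 60 [308.4518 342.4536] [295.3554 637.3608]
-1 63 [296.4813 346.4811] [259.4439 649.4434]
-1 66 [283.8855 350.176 ] [221.6565 660.528 ]
1 54 [332.632  212.2055] [367.8959 246.6166]
1 57 [320.6267 214.7575] [331.8802 254.2725]
1 60 [307.711  217.1853] [293.1331 261.556 ]
1 63 [293.9408 219.4601] [251.8224 268.3804]
1 66 [279.3906 221.5527] [208.1719 274.6581]
```

View pics/w6.png

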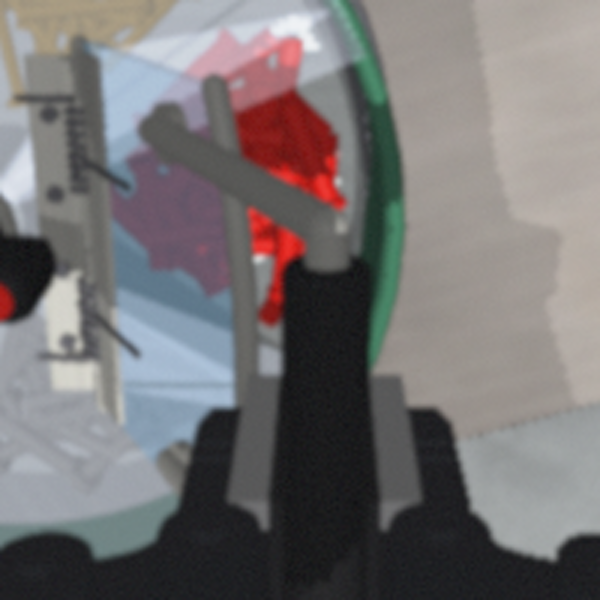

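The bar's end is at crop (327,262), which gives about 57–58°. I'll nudge it slightly further open and hold.

Request:
carry_out:
  plan:
    - {"dx": 0,"dy": -1.2,"dz": -0.5,"twist": 0,"fingers": 1}
    - {"dx": 0,"dy": -2.5,"dz": -1.2,"twist": 0,"fingers": 1}
    - {"dx": 0,"dy": -2.5,"dz": -1.2,"twist": 0,"fingers": 1}
    - {"dx": 0,"dy": -2.5,"dz": -1.2,"twist": 0,"fingers": 1}
    - {"dx": 0,"dy": -2.5,"dz": -1.2,"twist": 0,"fingers": 1}

```text
clock: 9.87
eef_pos: [0.4794, 0.3146, 0.182]
tool_rot: [-0.124, 0.992, 0.003, -0.0]
ft_force: [-9.3, 2.5, 2.3]
grip_width: 0.0108
grasp_force: 58.6
```

```bash
python3 - <<'E'
from h import *
from workcell import job_done
o=bot.get_obs();print(o["eef_pos"],o["ft_force"],o["grasp_force"],np.abs(o["joint_vel"]).max())
print(job_done())
E
```

```text
[0.4794 0.3146 0.182 ] [-9.262   2.5346  2.318 ] 58.6174339056015 0.002219274720891517
the job is handed in; nothing more can be done
None
```

The red wall plugs were turned under the shut flap, and the flap is now open to about 60 degrees (estimates ran from 58 to 61) and held steady by its handle; the job is handed in, with no verdict returned.

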